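Open the push-and-twist specimen pot

TASK

Open the metal pot: push its sprung cap down until it stops, keep it down and twist it anticlockwise (seen from above) until it comes free, then lift it off and set it down gently, bar upward, in the empty round metal dish. Press with feeling, never with more than 25 N, and leave the other things on the bench where they are.

Things in the scene. Friction and masses are not known exactly. Their poses are not given: they have to be found in the camera images.
- pot: Plain round metal pot, fixed to the bench, 80 mm across, rim 93 mm high, on a dark foot 108 mm across. Origin: centre of its underside, z up. What the cap presses on inside (spring, stop, catch teeth) must never carry over 25 N in sum, so do not twist hard against a tooth either. Turn of the cap = cap yaw minus pot yaw: 0 locked at the start (play 0.06 rad either way).
- pot_mouth (a point): Centre of the pot's mouth, on the rim plane, 93 mm above the bench. Opening 50 mm across with two opposite entry slots for the cap's lugs. Held down on its stop, the cap turns anticlockwise from above only (yaw grows), to an end wall at 1.03 rad; from 0.92 rad to that wall the lugs are under the slots and the cap lifts straight out. Clockwise is blocked.
- pot_spring (a point): Centre of the mouth, 79 mm above the bench: a sprung button here pushes the cap up, 4 N at rest, 0.35 N more per mm. Teeth block the turn until the cap is pressed 3 to 17 mm; that depth differs each time and cannot be seen. A stop follows 2 mm deeper (5 to 19 mm; spring then 6 to 11 N) and there the force rises steeply (20 N per mm). A push of 14 to 17 N is always on the stop.
- cap: Cap in the pot, loose, 120 to 200 g, 69 mm high. Origin: centre of its underside, 77 mm over the bench at the start; z up, x along its grip bar. Steel plug 48 mm across, 38 mm high, with two lugs at its foot along +x and -x (31.5 mm from the axis, 5 mm high, 12 mm wide); then a flat ribbed grey head 68 mm across, 7 mm thick, 22 mm clear of the rim. Clear of the pot when raised 20 mm.
- cap_bar (a point): Centre of the cap's straight upright grey grip bar, on the cap's axis, 57 mm above the cap's origin. The bar is 50 mm long (along the cap's x), 14 mm thick (along its y) and 24 mm high; it stands on the flat head (45 mm above the cap's origin), which fingertips may push on beside the bar. Its top is 69 mm above the cap's origin.
- dish: Empty round shallow metal dish, loose, 300 g, 96 mm across, rim 12 mm high, inside 88 mm across with a flat floor 3 mm above the bench. Origin: centre of its underside. A cap standing in it has its origin 3 mm above the dish's origin.
- mould_stack: Bystander: small stack of metal base moulds, 30x39x22 mm; leave alone.
- cassette: Bystander: small pale tissue cassette, 40x28x11 mm; leave alone.
- beaker: Bystander: beaker, 52 mm across, 65 mm high; leave alone.
Mind the look-alikes: they are no part of the job. What is shaped like the cap but orange is not meant.

How it is judged (in metres and radians):
On the way, in this order (a step that is already met when the one before it is completed fails the run):
1. the cap, still in the pot, is turned at least 0.85 rad from its locked position (angle between the x axis of cap and the x axis of pot, either way round above 0.85 rad and z of cap in the frame of pot below 0.085 m and horizontal distance between cap and pot below 0.006 m), for 0.1 s.
2. the cap is lifted clear of the pot (z of cap in the frame of pot above 0.095 m), for 0.1 s.
At the end, for the whole second after the job is handed in: The cap stands flat in the dish, which lies flat on the bench: bar upward (tilt under 0.08 rad), origin under 7 mm above the dish's origin and within 16 mm of its centre, at rest and released (horizontal distance between cap and dish below 0.016 m and z of cap in the frame of dish below 0.007 m and angle between each of cap, dish's own z axis and vertical below 0.08 rad and linear speed of cap below 0.02 m/s and height (world z) of dish below 0.005 m); the robot touches nothing.
It fails at once if the cap presses on the pot's spring, stop and teeth with more than 25 N in sum (contact force between cap and pot above 25 N).
It fails at once if the cap is dropped: moves faster than 0.5 m/s, away from the pot, while no finger touches it (contact force between the fingers and cap below 0.02 N and linear speed of cap above 0.5 m/s and horizontal distance between cap and pot above 0.06 m).
It fails at once if a bystander is moved more than 25 mm (distance of any of mould_stack, cassette, beaker from where it was at the start of the episode above 0.025 m).
It also fails if it takes over 72 s, if anything falls off the work surface, if the arm or the gripper's body presses on something with over 40 N, if the wrist force passes 120 N, or if a joint passes its speed limit or range.

ROBOT

A 6-joint arm with a two-finger parallel gripper is mounted at the origin on a cart in front of the work surface, level with it; the furniture and walls round the work are solid. World frame = base frame: x ahead of the robot, y to its left, z up, the work surface at z = 0. Lengths are in mm, angles in rad, forces in N, time in s.
With the tool pointing down it reaches from about 275 to 1000 mm from the base axis. Payload 8.4 kg.
Tool frame: the origin (TCP) lies at the very end of the fingers, on their centre line; the grasp point (between the pads) lies 19 mm behind it; z points along the fingers, y is the direction in which the jaws open and shut (so a half turn about z gives the same grasp; the last joint's range is limited). The gripper opens to 85 mm and grips with 20 to 120 N. Pads are 22 mm wide; open, the fingers measure 114 mm over their backs; the gripper's body (76 mm by 85 mm) begins 54 mm behind the grasp point. The pads swing forward as they close: fully open they stand 13 mm farther back than shut.
Start: joints at [1.288, 0.353, 1.633, -0, 1.155, -0.002], TCP at [173.201, 600.524, 231.281] pointing down, gripper open.
Joint ranges: [-2.63, 2.63], [-0.92, 2.1], [0.06, 2.66], [-1.3, 4.44], [0, 2.69], [-3.02, 3.02]. Speed limits (rad/s): [2.22, 2.22, 2.79, 3.14, 3.14, 3.14].

INTERFACE

Orientations are given as [roll, pitch, yaw] about the fixed x, y, z axes, in that order (R = Rz(yaw) Ry(pitch) Rx(roll)).
In Python, from rig import r, vision gives the robot as it stands.
- The arm moves only by the tool move_arm, never from a script. Its argument "series" is text: rows parted by semicolons, each of 7 numbers parted by spaces: the closure, from -1 (fully open) to 1 (shut), then the shift along the tool's x, y, z in units of 40 mm (1.0 is 40 mm), then the turn, a rotation vector about the tool's x, y, z in degrees. In form: grip tx ty tz ax ay az; .... A call has 1 to 20 rows; each row shifts and turns the pose as measured when the row begins, along the tool's axes as they then stand; what a row does not reach is not made up. A row lasts 1/8 s, in which the tool goes at most 62.5 mm and 10.7 degrees, less where a joint would pass 70% of its speed; a pose out of reach is approached as far as the arm can. A call is refused whole if a number of a shift passes 1 or a number of a turn 10.7, either way. A call with a gripper value outside its range is refused whole. The fingers move at their own pace and stop on an object; "grip_force" is the grip in N (left out, the last holds). Time passes only in rows, so rows that do not move let the fingers close. It gives the time, the measured TCP pose, the force and the opening at its end, in the units of the state.
- r.sense(): the state, without advancing time (a new reading comes with each control period).
- vision.grab_frame(name): name is "side" or "top"; returns the picture (480x640x3 uint8, red, green, blue); there is no depth.
- vision.camera_params(name): a dict with "fx", "fy", "cx", "cy" (pixels), "position" and "rotation" of the camera in the world. Camera axes: x right, y up, looking along -z (the intrinsics and any distortion apply to the point x, -y, -z); pixel columns grow to the right and rows downward; lengths in mm; the calibration is good to about 2 mm. A picture is of the moment at which its call begins. camera_params takes no time and is no camera call.
- r.sign_off(): hands the job in, once; it reports no verdict.
The state is a dict: "clock": time; "qpos": joint angles; "qvel": joint speeds; "joint_efforts": joint torques, N m; "eef_pos": TCP position; "tcp_rot": TCP orientation; "contact_force": force on the tool from outside, world axes, zero at the start; "wrist_torque": the same for the moment, N m; "opening": opening from 0.0 (shut) to 1.0 (fully open).
Only numpy, scipy, OpenCV 4.12 (cv2) and the standard library are available. Lean on these libraries where they do the work, as an engineer would, in place of code of your own. Each camera call takes 0.05 s, during which the arm holds its last target. There are 200 camera calls.

## Working session

There is one attempt and no reset: what is moved stays moved. The work goes in short steps, Python scripts to look and compute and a tool call to move; the robot and the scene stay as the last step left them, time stands still between calls to the robot, and variables do not carry over. Pictures are saved under pics/ and viewed, about 8 in all and at most 12, crops included, and the job is handed in when it is done.

Besides the shell and the picture viewer there is one more tool, called after ">>>" as name(argument=value, ...), one argument or row to a line, values as JSON. move_arm: Moves the arm, as the interface text tells. Its arguments: {"type":"object","properties":{"series":{"type":"string"},"grip_force":{"type":"number"}},"required":["series"]}

```bash
mkdir -p pics; python3 - <<'E'
from rig import r, vision
import cv2
for n in("top","side"):
    cv2.imwrite(f"pics/{n}0.png",vision.grab_frame(n)[:,:,::-1]); print(n,vision.camera_params(n))
print(r.sense())
E
```

```text
top {'fx': 473.3132212739482, 'fy': 473.3132212739482, 'cx': 324.058346512695, 'cy': 244.61461941376567, 'position': array([ 365.13351646,   18.22883156, 1043.2648454 ]), 'rotation': array([ 0.1859552 ,  0.00205521, -1.58572012])}
side {'fx': 504.0642901362193, 'fy': 504.0642901362193, 'cx': 322.6208913798161, 'cy': 231.53964397734242, 'position': array([856.37641028, 718.60660805, 981.11658233]), 'rotation': array([ 0.73078886, -0.00319002,  2.73615296])}
{'clock': 0.1, 'qpos': array([ 1.28760292e+00,  3.53593610e-01,  1.63407405e+00,  2.48538808e-05,
        1.15518138e+00, -2.37923171e-03]), 'qvel': array([-0.00135566, -0.00066624, -0.0020879 , -0.00095782, -0.00161087,
        0.00055779]), 'joint_efforts': array([ 1.40225104e-03, -6.06354904e+01, -3.42822611e+01,  1.94039094e-04,
        3.90734334e-03,  1.44709503e-05]), 'eef_pos': array([173.07101353, 600.11122959, 230.62144083]), 'tcp_rot': array([-3.14033633e+00, -2.57145603e-05,  2.86076841e+00]), 'contact_force': array([-0.21178011, -0.67923588,  0.24301094]), 'wrist_torque': array([0.03040973, 0.02028761, 0.00416857]), 'opening': 1.001719920901704}
```

View pics/top0.png

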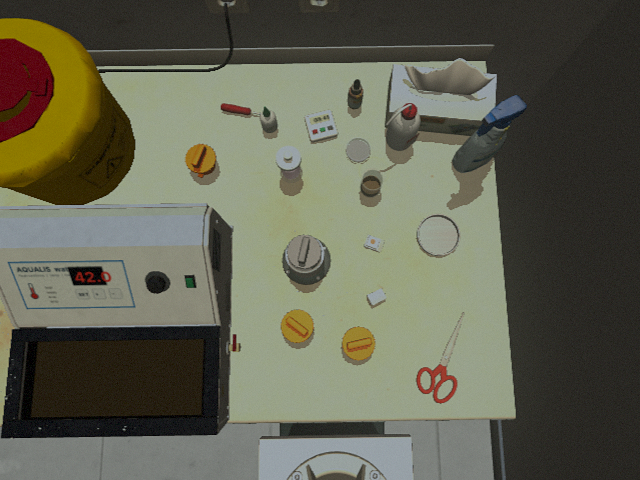

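View pics/side0.png

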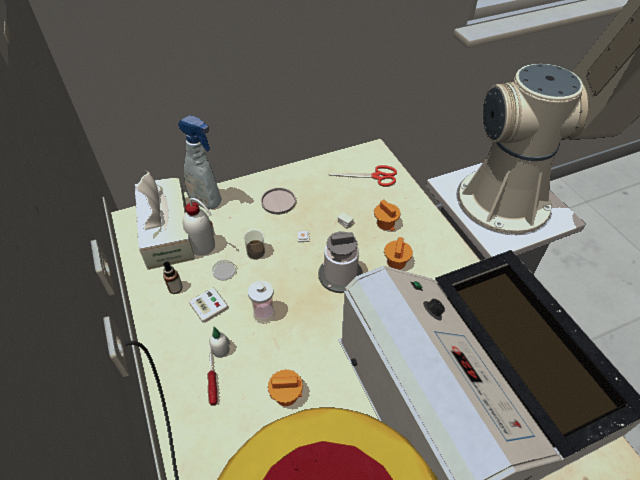

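```bash
cat > h.py <<'E'
import numpy as np, cv2
from scipy.spatial.transform import Rotation as R
from rig import r, vision
def cam(n):
    p=vision.camera_params(n); return p,R.from_euler('xyz',p['rotation']).as_matrix(),np.array(p['position'])
def w2p(n,X):
    p,M,c=cam(n); v=(np.atleast_2d(X)-c)@M
    return np.c_[p['cx']+p['fx']*v[:,0]/-v[:,2], p['cy']+p['fy']*v[:,1]/v[:,2]]
def p2w(n,u,v,z):
    p,M,c=cam(n); d=M@np.array([(u-p['cx'])/p['fx'],-(v-p['cy'])/p['fy'],-1]); return c+d*(z-c[2])/d[2]
def crop(img,x,y,w,h,s): return cv2.resize(img[y:y+h,x:x+w],None,fx=s,fy=s,interpolation=cv2.INTER_CUBIC)
E
python3 - <<'E'
from h import *
t=cv2.imread('pics/top0.png'); s=cv2.imread('pics/side0.png')
a=np.hstack([crop(t,270,220,80,80,5),crop(t,398,196,80,80,5)]); b=np.hstack([crop(s,302,212,80,80,5) if 0 else crop(s,300,220,80,80,5),crop(s,240,160,80,80,5)])
cv2.imwrite('pics/c0.png',np.vstack([a,b])[:800])
cv2.imwrite('pics/c0.png',cv2.resize(np.vstack([a,b]),(600,600)))
print('pot',p2w('top',304,250,134),'dish',p2w('top',438,236,12),p2w('side',278.5,201,12))
P=p2w('side',342,240,140);print(P)
print('bath top front',p2w('top',205,207,200),p2w('top',232,420,150),p2w('top',217,326,150))
E
```

```text
pot [526.11184989  56.82874777 134.        ] dish [ 574.76443485 -236.1629363    12.        ] [ 577.55402599 -228.44091398   12.        ]
[527.06920945  66.67499685 140.        ]
bath top front [597.6106362  235.74864218 200.        ] [215.25690101 187.64875986 150.        ] [382.13963024 219.074489   150.        ]
```

View pics/c0.png

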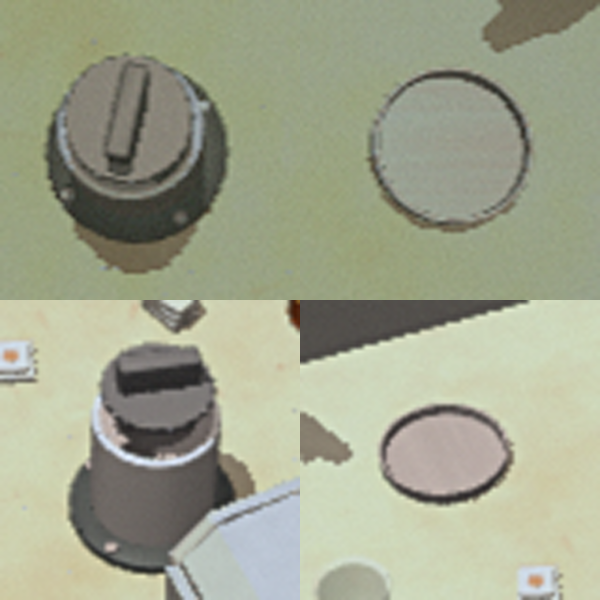

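In the top view the only grey cap sits in the pot at (304,250), with the same pot at (342,240) in the side view. The orange look-alikes at (201,160), (297,326) and (358,344) are the wrong colour. The dish is at top (438,236); its ~42 px width fits 96 mm. The disc at (358,150) is too small. The crop confirms the grey cap and the empty dish. I'll lift first, then cross over the bath.

>>> move_arm(
  series="-1 0 0 -1 0 0 0; -1 0 0 -1 0 0 0; -1 0 0 -1 0 0 0; -1 -1 -0.86 0 0 0 0; -1 -1 -0.86 0 0 0 0; -1 -1 -0.86 0 0 0 0; -1 -1 -0.86 0 0 0 0; -1 -1 -0.86 0 0 0 0; -1 -1 -0.86 0 0 0 0; -1 -1 -0.86 0 0 0 0; -1 -1 -0.86 0 0 0 0; -1 -1 -0.86 0 0 0 0; -1 0 0 0 0 0 0",
)

```text
clock: 1.72
eef_pos: [439.5, 189.4, 351.9]
tcp_rot: [-3.134, 0.0, 2.863]
contact_force: [-0.6, -0.2, 0.8]
opening: 1.0
```

```bash
python3 - <<'E'
from h import *
s=r.sense();print(s['clock'],s['eef_pos'],s['tcp_rot'],s['qpos'].round(2),s['contact_force'])
f=lambda x,y:(270+x/3.75,220+y/3.75)
g=lambda x,y:(300+x/3.75,220+(y-300)/3.75)
c=np.array([p2w('top',*f(*q),146)[:2] for q in((124,63),(149,65),(134,158),(108,155))])
print(c.round(1),c.mean(0)); d=c[:2].mean(0)-c[2:].mean(0);print('len',np.hypot(*d),'yaw',np.arctan2(d[1],d[0]))
# joint fit: cam y offsets
for n,u,v in(('top',438.3,235.7),('side',278.9,200.8)): print(n,p2w(n,u,v,12).round(1))
for X in((526,57,146),(526,62,146),(526,66,146),(526,62,0),(576,-232,12)): print(X,w2p('top',X).round(1),w2p('side',X).round(1))
E
```

```text
1.725 [439.46295746 189.42965506 351.94507402] [-3.13357454e+00  2.76182617e-04  2.86305062e+00] [ 0.41  0.02  1.78 -0.01  1.35 -0.88] [-0.63612241 -0.16536593  0.7605411 ]
[[550.   57.9]
 [548.7  45.1]
 [500.3  53.2]
 [502.1  66.4]] [525.26819858  55.64988228]
len 48.828021979405115 yaw -0.1709628314416053
top [ 575.4 -236.9   12. ]
side [ 576.3 -228.7   12. ]
(526, 57, 146) [[303.6 249. ]] [[340.7 235. ]]
(526, 62, 146) [[301. 249.]] [[341.6 236.6]]
(526, 66, 146) [[299. 249.]] [[342.4 237.9]]
(526, 62, 0) [[304.3 260.5]] [[339.8 276.4]]
(576, -232, 12) [[436.1 235.5]] [[278.6 200. ]]
```

>>> move_arm(
  series="0 -1 -0.83 0.5 0 0 0; 0 -1 -0.83 0.5 0 0 0; 0 -0.96 -0.82 0.5 0 0 0; 0 0 0 0.8 0 0 -6; 0 0 0 0.8 0 0 0; 0 0 0 0 0 0 0; 0 0 0 0 0 0 0",
  grip_force=40,
)

```text
clock: 2.6
eef_pos: [527.7, 61.2, 225.7]
tcp_rot: [-3.137, -0.001, 2.973]
contact_force: [-0.8, 1.2, -0.5]
opening: 0.503
```

```bash
python3 - <<'E'
from h import *
s=r.sense();print(s['clock'],s['eef_pos'],s['tcp_rot'],s['opening'],s['contact_force'],s['qpos'].round(2))
a=vision.grab_frame('top')[:,:,::-1].copy();b=vision.grab_frame('side')[:,:,::-1].copy()
cv2.imwrite('pics/t1.png',a);cv2.imwrite('pics/s1.png',b)
print('tcp px',w2p('top',s['eef_pos']),w2p('side',s['eef_pos']))
cv2.imwrite('pics/c1.png',np.hstack([crop(a,255,180,100,120,4),crop(b,295,170,100,120,4)]))
E
```

```text
2.6 [527.65187535  61.2279413  225.71639837] [-3.13696241e+00 -1.44120506e-03  2.97317512e+00] 0.502968230899845 [-0.80652461  1.21837408 -0.51729262] [ 0.12  0.21  1.84 -0.    1.09 -1.28]
tcp px [[299.21953709 240.12920568]] [[341.96225434 211.37757083]]
```

View pics/c1.png

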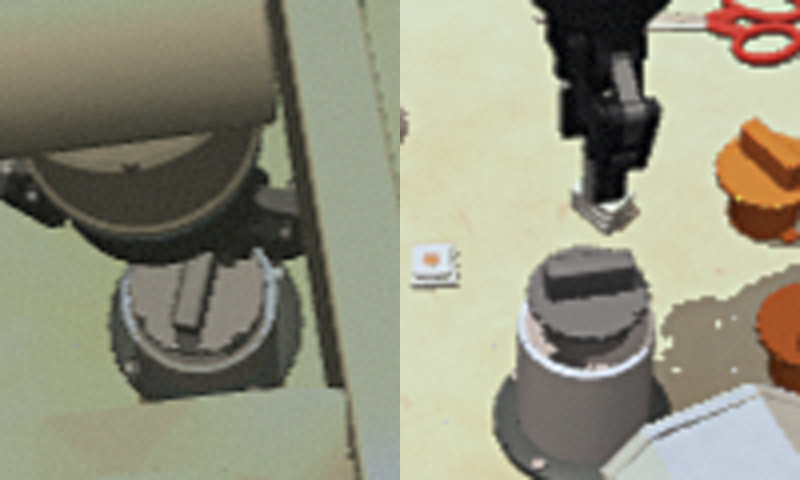

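```bash
cat >> h.py <<'E'
def box(img,n,c,yaw,L,W,z0,z1,col,ox,oy,s):
    M=R.from_euler('z',yaw).as_matrix(); P=[]
    for z in(z0,z1):
        q=np.array([[a*L/2,b*W/2,0] for a,b in((1,1),(1,-1),(-1,-1),(-1,1))])@M.T+[c[0],c[1],z]
        P.append(((w2p(n,q)-[ox,oy]+.5)*s).astype(int))
        cv2.polylines(img,[P[-1]],True,col,1)
    for a,b in zip(*P): cv2.line(img,tuple(map(int,a)),tuple(map(int,b)),col,1)
E
python3 - <<'E'
from h import *
e=r.sense()['eef_pos']; b=cv2.imread('pics/s1.png'); k=(b,305,185,75,60,8); c=crop(*k)
box(c,'side',e,-.17,22,42,e[2],e[2]+24,(0,0,255),305,185,8)
box(c,'side',(526,61.5),-.17,50,14,122,146,(0,255,0),305,185,8)
t=cv2.imread('pics/top0.png');
cv2.imwrite('pics/c2.png',c)
E
```

```text
(no output)
```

View pics/c2.png

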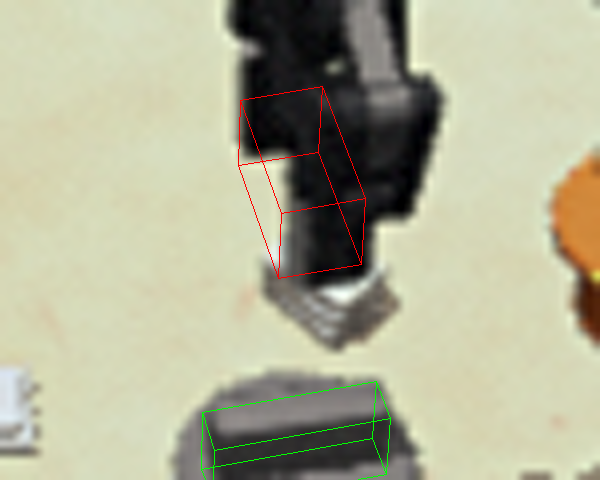

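The red pad box lands on the finger (the white bit below it is the mould stack behind, not the tip). The bar sits about 2 px above my green model, so its y is a few mm smaller, around 58. I'll descend round the bar and check from near.

>>> move_arm(
  series="0 0.05 -0.09 0.7 0 0 0; 0 0 0 0.7 0 0 0; 0 0 0 0.4 0 0 0; 0 0 0 0.3 0 0 0; 0 0 0 0 0 0 0",
)

```text
clock: 3.32
eef_pos: [529.2, 59.2, 145.5]
tcp_rot: [-3.14, 0.009, 2.975]
contact_force: [0.9, -0.5, -0.1]
opening: 0.499
```

```bash
python3 - <<'E'
from h import *
s=r.sense();e=s['eef_pos'];print(s['clock'],e,s['tcp_rot'],s['opening'],s['contact_force'])
a=vision.grab_frame('top')[:,:,::-1].copy();b=vision.grab_frame('side')[:,:,::-1].copy()
cv2.imwrite('pics/t2.png',a);cv2.imwrite('pics/s2.png',b)
cv2.imwrite('pics/c3.png',np.hstack([crop(a,265,215,80,100,5),crop(b,305,190,80,100,5)]))
E
```

```text
3.325 [529.21573443  59.16895094 145.51032102] [-3.14005471  0.00924516  2.97467557] 0.4993149641211678 [ 0.86292314 -0.54561035 -0.06922949]
```

View pics/c3.png

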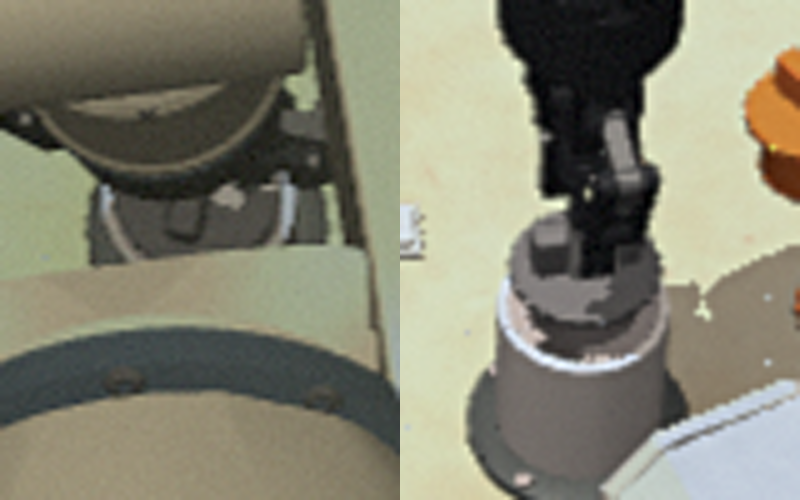

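>>> move_arm(
  series="0.2 0.08 0 0.2 0 -0.5 0; 0.3 0 0 0.15 0 0 0; 0.4 0 0 0.1 0 0 0; 0.4 0 0 0 0 0 0",
  grip_force=20,
)

```text
clock: 3.92
eef_pos: [527.4, 59.8, 128.3]
tcp_rot: [-3.141, 0.022, 2.975]
contact_force: [-0.9, 0.5, -0.5]
opening: 0.304
```

>>> move_arm(
  series="0.4 0.04 0 0 0 1.2 0; 0.5 0 0 0 0 0 0; 0.5 0 0 0 0 0 0",
)

```text
clock: 4.3
eef_pos: [525.9, 59.9, 128.4]
tcp_rot: [-3.141, -0.001, 2.975]
contact_force: [-1.3, -1.0, 0.2]
opening: 0.25
```

>>> move_arm(
  series="0.56 0 0 0 0 0 0; 0.56 0 0 0 0 0 0",
)

```text
clock: 4.55
eef_pos: [526.0, 59.8, 128.5]
tcp_rot: [-3.141, -0.0, 2.975]
contact_force: [-0.3, -1.3, 0.4]
opening: 0.22
```

>>> move_arm(
  series="0.62 0 0 0 0 0 0; 0.62 0 0 0 0 0 0",
)

```text
clock: 4.8
eef_pos: [526.0, 59.8, 128.6]
tcp_rot: [-3.141, -0.0, 2.975]
contact_force: [0.6, -0.5, 0.7]
opening: 0.192
```

>>> move_arm(
  series="0.62 0 0 0.08 0 0 0; 0.62 0 0 0.05 0 0 0; 0.62 0 0 0 0 0 0",
)

```text
clock: 5.18
eef_pos: [526.0, 59.6, 123.1]
tcp_rot: [-3.14, 0.0, 2.975]
contact_force: [-1.2, -1.3, 1.3]
opening: 0.192
```

>>> move_arm(
  series="0.62 0 0 0.05 0 0 0; 0.62 0 0 0 0 0 0",
)

```text
clock: 5.42
eef_pos: [526.3, 59.5, 121.3]
tcp_rot: [-3.14, 0.001, 2.975]
contact_force: [-0.0, -0.9, 1.4]
opening: 0.19
```

>>> move_arm(
  series="1 0 0 0 0 0 0; 1 0 0 0 0 0 0; 1 0 0 0 0 0 0",
  grip_force=50,
)

```text
clock: 5.8
eef_pos: [526.1, 58.0, 121.4]
tcp_rot: [-3.138, 0.001, 2.975]
contact_force: [-1.5, -3.0, 3.2]
opening: 0.152
```

>>> move_arm(
  series="1 0 0 0.05 0 0 0; 1 0 0 0.05 0 0 0",
)

```text
clock: 6.05
eef_pos: [526.2, 58.0, 118.0]
tcp_rot: [-3.138, 0.001, 2.975]
contact_force: [-1.4, -4.0, 7.0]
opening: 0.153
```

>>> move_arm(
  series="1 0 -0.01 0.05 0 0 0; 1 0 0 0.05 0 0 0",
)

```text
clock: 6.3
eef_pos: [526.3, 57.9, 114.7]
tcp_rot: [-3.139, 0.001, 2.975]
contact_force: [-2.7, -3.7, 8.9]
opening: 0.151
```

>>> move_arm(
  series="1 0 0 0.05 0 0 0",
)

```text
clock: 6.42
eef_pos: [526.3, 57.9, 113.0]
tcp_rot: [-3.139, 0.001, 2.975]
contact_force: [-2.3, -3.4, 9.0]
opening: 0.157
```

>>> move_arm(
  series="1 0 0 0.05 0 0 0",
)

```text
clock: 6.55
eef_pos: [526.3, 57.9, 111.4]
tcp_rot: [-3.139, 0.001, 2.975]
contact_force: [-2.6, -4.5, 9.2]
opening: 0.15
```

>>> move_arm(
  series="1 0 0 0.03 0 0 0",
)

```text
clock: 6.68
eef_pos: [526.3, 57.9, 110.6]
tcp_rot: [-3.139, 0.001, 2.975]
contact_force: [-3.0, -3.9, 9.5]
opening: 0.153
```

>>> move_arm(
  series="1 0 0 0.03 0 0 0",
)

```text
clock: 6.8
eef_pos: [526.3, 57.9, 109.9]
tcp_rot: [-3.139, 0.001, 2.975]
contact_force: [-2.3, -4.6, 9.8]
opening: 0.15
```

>>> move_arm(
  series="1 0 0 0.03 0 0 0",
)

```text
clock: 6.92
eef_pos: [526.3, 57.9, 109.2]
tcp_rot: [-3.139, 0.001, 2.975]
contact_force: [-2.6, -4.0, 10.0]
opening: 0.151
```

>>> move_arm(
  series="1 0 0 0.03 0 0 0",
)

```text
clock: 7.05
eef_pos: [526.3, 57.9, 108.5]
tcp_rot: [-3.139, 0.001, 2.975]
contact_force: [-3.8, -3.6, 10.3]
opening: 0.151
```

>>> move_arm(
  series="1 0 0 0.03 0 0 0",
)

```text
clock: 7.18
eef_pos: [526.3, 57.8, 108.1]
tcp_rot: [-3.139, 0.001, 2.975]
contact_force: [-5.4, -4.5, 15.8]
opening: 0.155
```

>>> move_arm(
  series="1 0 0 0.02 0 0 0",
)

```text
clock: 7.3
eef_pos: [526.3, 57.8, 108.1]
tcp_rot: [-3.139, 0.001, 2.975]
contact_force: [-3.9, -3.5, 13.3]
opening: 0.155
```

>>> move_arm(
  series="1 0.01 -0.01 0.025 0 0 -3; 1 0.01 -0.01 0.025 0 0 -3",
)

```text
clock: 7.55
eef_pos: [526.5, 57.7, 107.9]
tcp_rot: [-3.14, 0.003, 3.082]
contact_force: [-3.5, -1.8, 13.1]
opening: 0.152
```

```bash
python3 -c "
from rig import r
s=r.sense();print(s['contact_force'],s['wrist_torque'],s['tcp_rot'],s['qpos'])"
```

```text
[-3.52722961 -1.75377168 13.1360223 ] [-0.2829385  0.634057  -0.142058 ] [-3.13964339  0.00347469  3.0822317 ] [ 0.10785351  0.36157788  1.94380393 -0.00337879  0.83311188 -1.40130986]
```

>>> move_arm(
  series="1 0.01 0 0.027 0 0 -4; 1 0.01 0 0.027 0 0 -4",
)

```text
clock: 7.8
eef_pos: [526.4, 58.0, 107.8]
tcp_rot: [-3.14, 0.005, -3.058]
contact_force: [-4.2, -3.6, 16.0]
opening: 0.154
```

>>> move_arm(
  series="1 0.01 0 0.027 0 0 -4; 1 0.01 0 0.027 0 0 -4",
)

```text
clock: 8.05
eef_pos: [526.2, 58.3, 107.8]
tcp_rot: [-3.14, 0.006, -2.914]
contact_force: [-4.1, -3.7, 15.3]
opening: 0.156
```

>>> move_arm(
  series="1 0.01 -0.01 0.026 0 0 -4; 1 0.01 -0.01 0.026 0 0 -4; 1 0 -0.01 0.026 0 0 -4",
)

```text
clock: 8.43
eef_pos: [526.0, 58.4, 107.7]
tcp_rot: [-3.141, 0.007, -2.7]
contact_force: [-6.0, -2.4, 16.6]
opening: 0.153
```

>>> move_arm(
  series="1 0 0 0.026 0 0 -4; 1 0 0 0.026 0 0 -4; 1 0 0 0.026 0 0 -4",
)

```text
clock: 8.8
eef_pos: [525.6, 58.9, 107.7]
tcp_rot: [-3.14, 0.007, -2.484]
contact_force: [-6.0, -3.3, 17.7]
opening: 0.155
```

>>> move_arm(
  series="1 0 0 0.02 0 0 -4; 1 0 0 0.02 0 0 -3; 1 0 0 0.02 0 0 0",
)

```text
clock: 9.18
eef_pos: [525.3, 59.1, 107.9]
tcp_rot: [-3.14, 0.007, -2.358]
contact_force: [-2.9, -4.7, 13.5]
opening: 0.156
```

```bash
python3 -c "
from h import *
s=r.sense();print(s['contact_force'],s['wrist_torque'],s['tcp_rot'])
a=vision.grab_frame('top')[:,:,::-1];b=vision.grab_frame('side')[:,:,::-1]
cv2.imwrite('pics/c4.png',np.hstack([crop(a,265,215,80,100,5),crop(b,305,190,80,100,5)]))
"
```

```text
[-2.91390598 -4.73416311 13.52081026] [-0.71164668  0.7353091  -0.07927083] [-3.14000335  0.00729572 -2.35799369]
```

View pics/c4.png

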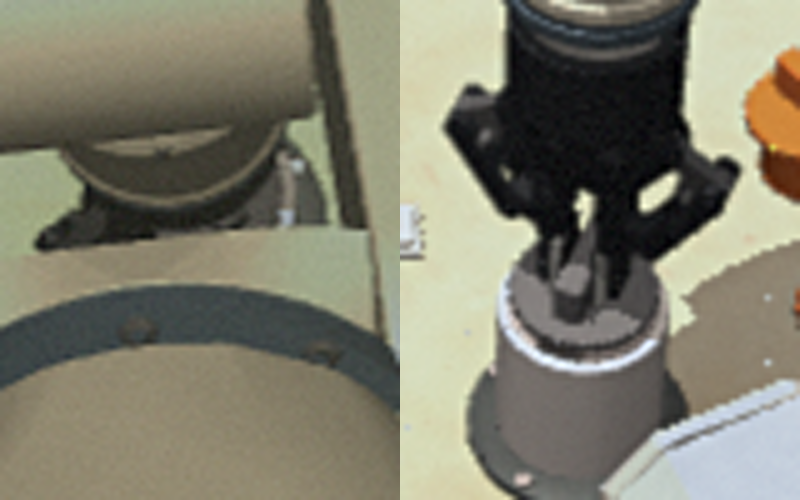

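The side crop shows the cap pushed down near the rim, with the bar now pointing at the camera between the fingers, so it turned with the gripper. I'll add a little more turn, then lift carefully.

>>> move_arm(
  series="1 0 0 0.02 0 0 -1.5; 1 0 0 0.02 0 0 -0.5",
)

```text
clock: 9.52
eef_pos: [525.2, 59.1, 107.9]
tcp_rot: [-3.14, 0.007, -2.323]
contact_force: [-5.3, -3.5, 13.5]
opening: 0.154
```

>>> move_arm(
  series="1 0 0 -0.08 0 0 0; 1 0 0 -0.08 0 0 0",
)

```text
clock: 9.78
eef_pos: [525.0, 59.3, 114.6]
tcp_rot: [-3.14, 0.007, -2.323]
contact_force: [-0.3, -3.5, 3.1]
opening: 0.157
```

>>> move_arm(
  series="1 0 0 -0.08 0 0 0; 1 0 0 -0.08 0 0 0",
)

```text
clock: 10.02
eef_pos: [524.9, 59.3, 121.2]
tcp_rot: [-3.14, 0.007, -2.323]
contact_force: [-0.1, -2.2, 1.0]
opening: 0.157
```

>>> move_arm(
  series="1 0 0 -0.08 0 0 0",
)

```text
clock: 10.15
eef_pos: [524.9, 59.4, 124.5]
tcp_rot: [-3.141, 0.007, -2.323]
contact_force: [-0.2, -1.6, -0.5]
opening: 0.155
```

>>> move_arm(
  series="1 0 0 -0.08 0 0 0; 1 0 0 -0.08 0 0 0",
)

```text
clock: 10.4
eef_pos: [524.4, 59.6, 130.7]
tcp_rot: [-3.141, 0.007, -2.323]
contact_force: [0.7, -1.1, -2.4]
opening: 0.151
```

>>> move_arm(
  series="1 0 0 -0.3 0 0 0; 1 0 0 -0.5 0 0 0; 1 0 0 -0.5 0 0 6; 1 0 0 -0.4 0 0 8; 1 0 0 0 0 0 8; 1 0 0 0 0 0 0",
)

```text
clock: 11.15
eef_pos: [524.3, 60.9, 204.8]
tcp_rot: [3.137, 0.009, -2.718]
contact_force: [-0.2, -0.1, -1.6]
opening: 0.151
```

```bash
python3 -c "
from h import *
s=r.sense();e=s['eef_pos'];print(s['clock'],e,s['tcp_rot'],s['contact_force'],s['qpos'])
M=R.from_euler('xyz',s['tcp_rot']).as_matrix();print(M.T@(np.array([575.5,-234,e[2]])-e)/40)
a=vision.grab_frame('side')[:,:,::-1];cv2.imwrite('pics/s5.png',a)"
```

```text
11.15 [524.28965885  60.89271448 204.84323049] [ 3.13686496  0.00932822 -2.71787447] [-0.23662961 -0.05187077 -1.58759219] [ 0.10798476  0.22734839  1.8724343   0.00859795  1.03442705 -1.89091826]
[ 1.86402621 -7.24657652 -0.0516486 ]
```

>>> move_arm(
  series="1 0.2 -0.7 0 0 0 0; 1 0.2 -0.8 0 0 0 0; 1 0.2 -0.8 0 0 0 0; 1 0.2 -0.8 0 0 0 0; 1 0.2 -0.8 0 0 0 0; 1 0.2 -0.8 0 0 0 0; 1 0.2 -0.8 0 0 0 0; 1 0.2 -0.8 0 0 0 0; 1 0.2 -0.7 0 0 0 0; 1 0 0 0 0 0 0; 1 0 0 0 0 0 0",
)

```text
clock: 12.58
eef_pos: [579.0, -229.8, 201.6]
tcp_rot: [3.132, 0.008, -2.679]
contact_force: [0.6, -0.2, -1.4]
opening: 0.149
```

```bash
python3 -c "
from h import *
s=r.sense();e=s['eef_pos'];print(s['clock'],e,s['tcp_rot'],s['contact_force'],s['qpos'])
M=R.from_euler('xyz',s['tcp_rot']).as_matrix();print(M.T@(np.array([575.5,-234,70])-e)/40)"
```

```text
12.575 [ 579.04840931 -229.77019803  201.57837256] [ 3.13202557  0.00841181 -2.67852455] [ 0.6433721  -0.15942129 -1.35695242] [-0.38710783  0.37917571  1.66519529  0.01418357  1.09890085 -2.42747069]
[ 0.15426914 -0.08643844  3.28760149]
```

>>> move_arm(
  series="1 0.15 -0.09 0.7 0.5 0.5 0; 1 0 0 0.7 0 0 0; 1 0 0 0.6 0 0 0; 1 0 0 0.5 0 0 0; 1 0 0 0 0 0 0; 1 0 0 0 0 0 0",
)

```text
clock: 13.32
eef_pos: [575.6, -229.9, 100.6]
tcp_rot: [3.14, 0.001, -2.667]
contact_force: [0.1, -0.4, -1.5]
opening: 0.153
```

```bash
python3 -c "
from h import *
s=r.sense();e=s['eef_pos'];print(s['clock'],e,s['tcp_rot'],s['contact_force'])
a=vision.grab_frame('top')[:,:,::-1];b=vision.grab_frame('side')[:,:,::-1]
cv2.imwrite('pics/t6.png',a);cv2.imwrite('pics/s6.png',b)
cv2.imwrite('pics/c6.png',np.hstack([crop(a,390,190,80,100,5),crop(b,240,130,80,100,5)]))
"
```

```text
13.325 [ 575.60818941 -229.86230016  100.61574334] [ 3.14043166e+00  6.99617536e-04 -2.66709315e+00] [ 0.1385439  -0.37749776 -1.454001  ]
```

View pics/c6.png

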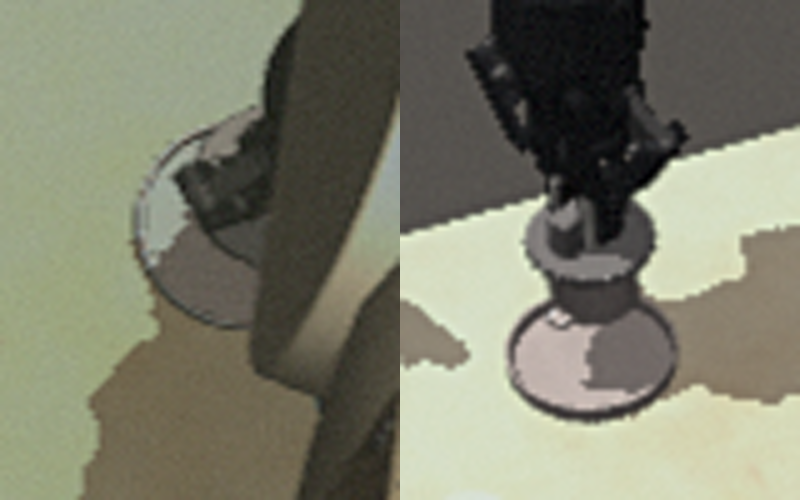

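```bash
python3 -c "
from h import *
t=np.linspace(0,6.283,100)
def ext(c,rad,zs):
    P=np.vstack([w2p('side',np.c_[c[0]+rad*np.cos(t),c[1]+rad*np.sin(t),0*t+z]) for z in zs]);P=(P-[240,130]+.5)*5
    return P.min(0).round(),P.max(0).round()
e=r.sense()['eef_pos'];print(ext(e,34,(e[2],e[2]-7)))
for y in(-228,-234,-240):print(y,ext((575.5,y),48,(0,12)))
print(ext((570,-234),48,(0,12)))"
```

```text
(array([121., 190.]), array([253., 287.]))
-228 (array([111., 296.]), array([288., 436.]))
-234 (array([107., 290.]), array([284., 428.]))
-240 (array([104., 283.]), array([280., 421.]))
(array([117., 287.]), array([293., 426.]))
```

The cap hangs upright over the dish, centred within a few mm in the side view (head centre at crop x≈591, dish 591). A small shift, then lower.

>>> move_arm(
  series="1 0 -0.09 0.3 0 0 0; 1 0 0 0.4 0 0 0; 1 0 0 0.3 0 0 0; 1 0 0 0.1 0 0 0; 1 0 0 0 0 0 0",
)

```text
clock: 14.05
eef_pos: [577.7, -233.8, 54.2]
tcp_rot: [3.141, 0.001, -2.668]
contact_force: [-0.4, 0.3, -1.2]
opening: 0.154
```

>>> move_arm(
  series="1 0 0 0.06 0 0 0; 1 0 0 0.05 0 0 0; 1 0 0 0 0 0 0",
)

```text
clock: 14.42
eef_pos: [578.2, -233.9, 50.2]
tcp_rot: [-3.141, 0.002, -2.668]
contact_force: [-0.8, 0.0, -2.8]
opening: 0.15
```

>>> move_arm(
  series="1 0 0 0.04 0 0 0; 1 0 0 0 0 0 0",
)

```text
clock: 14.68
eef_pos: [578.8, -234.3, 49.3]
tcp_rot: [-3.14, 0.003, -2.667]
contact_force: [0.3, 0.6, -2.0]
opening: 0.152
```

>>> move_arm(
  series="1 0 0 0.03 0 0 0; 1 0 0 0 0 0 0",
)

```text
clock: 14.92
eef_pos: [579.1, -234.5, 49.3]
tcp_rot: [-3.139, 0.004, -2.668]
contact_force: [-0.2, -0.1, -1.4]
opening: 0.152
```

>>> move_arm(
  series="1 0 0 0.05 0 0 0; 1 0 0 0 0 0 0",
)

```text
clock: 15.18
eef_pos: [579.8, -235.1, 49.2]
tcp_rot: [-3.138, 0.004, -2.667]
contact_force: [0.1, 0.2, -1.4]
opening: 0.154
```

>>> move_arm(
  series="1 0 0 0.05 0 0 0; 1 0 0 0 0 0 0",
)

```text
clock: 15.42
eef_pos: [580.3, -235.4, 49.2]
tcp_rot: [-3.137, 0.005, -2.667]
contact_force: [0.3, 0.2, -1.3]
opening: 0.152
```

```bash
python3 -c "
from h import *
s=r.sense();e=s['eef_pos'];print(s['clock'],e,s['tcp_rot'],s['contact_force'],s['qpos'],s['joint_efforts'],s['wrist_torque'])
b=vision.grab_frame('side')[:,:,::-1];a=vision.grab_frame('top')[:,:,::-1]
cv2.imwrite('pics/s7.png',b)
cv2.imwrite('pics/c7.png',np.vstack([np.hstack([crop(b,240,130,80,100,5)[:480],cv2.resize(a[:,160:560],(400,480))])]))
"
```

```text
15.425 [ 580.30156854 -235.42640175   49.17577439] [-3.13659025  0.00502957 -2.66744347] [ 0.29843565  0.23498847 -1.29448772] [-3.88111400e-01  5.65553655e-01  1.76159758e+00  7.80376657e-04
  8.07370322e-01 -2.43358189e+00] [-1.38581190e-01 -6.77004290e+01 -2.65813261e+01 -3.11933679e-02
 -8.39692215e-02  2.93081866e-04] [0.02509851 0.0180247  0.05764052]
```

View pics/c7.png

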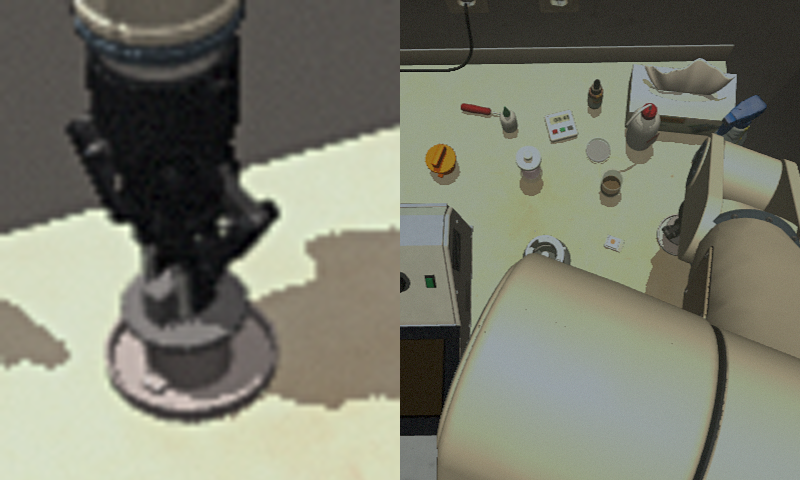

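```bash
python3 -c "
from h import *
b=cv2.imread('pics/s7.png')
cv2.imwrite('pics/c8.png',crop(b,120,0,320,240,2.5))"
```

View pics/c8.png

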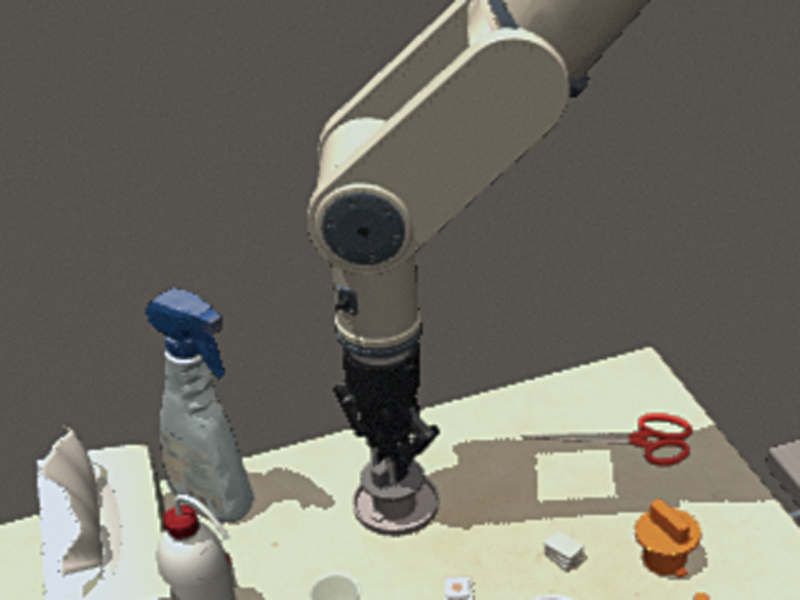

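>>> move_arm(
  series="1 0 0 0.06 0 0 0",
)

```text
clock: 15.65
eef_pos: [581.0, -236.0, 48.7]
tcp_rot: [-3.135, 0.006, -2.667]
contact_force: [-12.9, 3.9, 43.0]
opening: 0.155
```

>>> move_arm(
  series="1 0 0 0 0 0 0; 1 0 0 0 0 0 0; 1 0 0 0 0 0 0; 1 0 0 0 0 0 0",
)

```text
clock: 16.15
eef_pos: [581.3, -236.2, 48.9]
tcp_rot: [-3.135, 0.006, -2.667]
contact_force: [-2.3, 0.4, 5.8]
opening: 0.151
```

The 43 N spike that relaxed to 6 N in place shows the cap is standing on the dish floor (TCP 48.9). I'll ease off and release.

>>> move_arm(
  series="1 0 0 -0.01 0 0 0; 0.6 0 0 0 0 0 0; 0.5 0 0 0 0 0 0; 0.3 0 0 0 0 0 0; 0.2 0 0 0 0 0 0; 0.2 0 0 0 0 0 0",
)

```text
clock: 16.9
eef_pos: [581.0, -236.0, 48.2]
tcp_rot: [-3.136, 0.005, -2.667]
contact_force: [0.2, -0.9, 0.4]
opening: 0.401
```

>>> move_arm(
  series="0.2 0 0 -0.2 0 0 0; 0.2 0 0 -0.4 0 0 0; 0.2 0 0 -0.8 0 0 0; 0.2 0 0 -1 0 0 0; 0.2 0 0 -1 0 0 0; 0.2 0 0 -1 0 0 0; 0 -0 0.8 -0.5 0 0 0; 0 0 0.8 0 0 0 0; 0 0 0.8 0 0 0 0; 0 0 0.8 0 0 0 0; 0 0 0 0 0 0 0; 0 0 0 0 0 0 0",
)

```text
clock: 18.4
eef_pos: [520.9, -119.4, 264.1]
tcp_rot: [-3.125, 0.016, -2.668]
contact_force: [0.4, 0.2, 0.4]
opening: 0.499
```

```bash
python3 -c "
from h import *
s=r.sense();print(s['clock'],s['eef_pos'],s['contact_force'],s['opening'])
b=vision.grab_frame('side')[:,:,::-1];a=vision.grab_frame('top')[:,:,::-1]
cv2.imwrite('pics/s9.png',b);cv2.imwrite('pics/t9.png',a)
cv2.imwrite('pics/c9.png',np.hstack([crop(b,240,150,80,90,5),crop(a,400,190,80,90,5)]))"
```

```text
18.4 [ 520.86312314 -119.35529637  264.13557417] [0.42532749 0.22163455 0.40378202] 0.49948125341468863
```

View pics/c9.png

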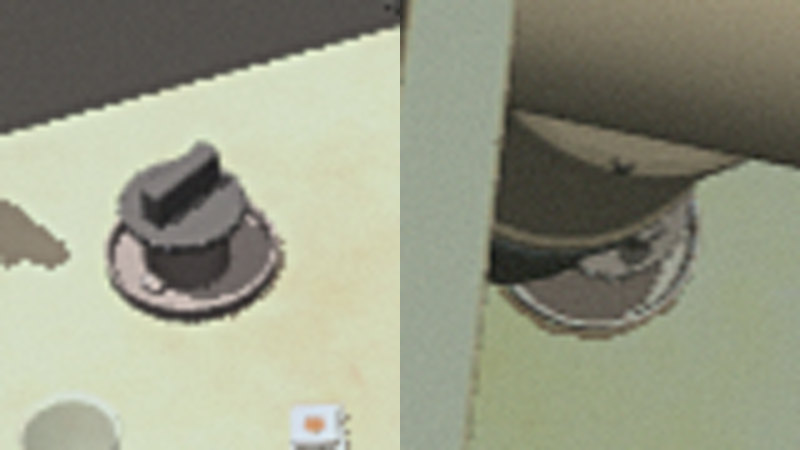

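```bash
python3 -c "
from h import *
t=np.linspace(0,6.283,100)
def ext(c,rad,zs):
    P=np.vstack([w2p('side',np.c_[c[0]+rad*np.cos(t),c[1]+rad*np.sin(t),0*t+z]) for z in zs]);P=(P-[240,150]+.5)*5
    return P.min(0).round(),P.max(0).round()
print('head',ext((581,-236),34,(48,41)))
for c in((577,-235),(577,-240),(572,-235)):print(c,ext(c,48,(0,12)))
b=cv2.imread('pics/s9.png');s0=cv2.imread('pics/side0.png');k=crop(b,240,150,80,64,10)
for c,rad,z,col in(((581,-236),34,48,(0,255,0)),((581,-236),34,41,(0,255,0)),((574,-236),48,12,(0,0,255)),((574,-236),48,0,(0,0,255))):
    P=w2p('side',np.c_[c[0]+rad*np.cos(t),c[1]+rad*np.sin(t),0*t+z]);cv2.polylines(k,[((P-[240,150]+.5)*10).astype(int)],True,col,1)
box(k,'side',(581,-236),-2.667,50,14,48,72,(0,255,0),240,150,10)
k=k[:600];cv2.imwrite('pics/c10.png',k)"
```

```text
head (array([116., 159.]), array([244., 256.]))
(577, -235) (array([104., 189.]), array([280., 328.]))
(577, -240) (array([101., 184.]), array([277., 322.]))
(572, -235) (array([113., 187.]), array([289., 325.]))
```

View pics/c10.png

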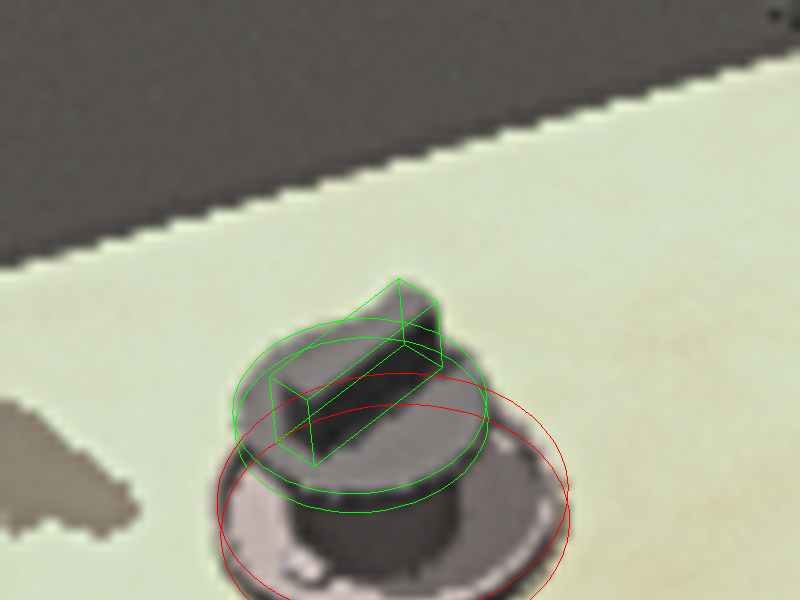

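The overlay puts the cap upright in the dish at about (581,-236). The dish centre is at about (575–577,-236), so the offset is about 4–7 mm, under the 16 mm limit. The gripper is well clear with about zero force, so I'm handing in.

```bash
python3 -c "
from rig import r
print(r.sign_off())"
```

```text
the job is handed in; nothing more can be done
None
```

I opened the pot and set the cap in the dish, bar upward, then handed the job in at about 18.5 s. `sign_off` gives no verdict, so my own checks are all there is to go on.

- **Opening:** I gripped the grey cap's bar and pressed it onto its stop, about 13 mm down. I turned it about 0.98 rad anticlockwise, judged by the tool's own turn. The vertical push read 13 to 18 N, with side loads up to about 6 N, so the total stayed under 19 N. The cap then lifted straight out.
- **Last checks:** In the side view the cap stands upright in the dish, about 4 to 7 mm off centre (limit 16 mm). The gripper is well clear, with about zero force on it. The bystanders looked in place in the views I took; I did not measure them.
- **Not gentle:** When setting the cap down, the force reading did not show contact. It still read about -1.3 N with the cap on the dish floor, so I kept pushing. One step then pressed the cap into the dish with about 43 N for a moment, and it slid about 3 mm. The limit on the spring and teeth did not apply there, since the cap was out of the pot. The wrist force stayed well under 120 N. If the fingers count as the gripper's body, though, the 43 N is above the 40 N limit.
- **Camera disagreement:** The two cameras differed by 8 to 10 mm in y. I settled this by feel at the grasp and by comparing the gripper and cap in the side view.

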